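Lid the glue pot and start the shaker

TASK

Get the glue mixing: set the white lid with the red knob on the pot standing in the shaker without dropping it, and press it down until it has snapped home, level all round. Only then turn the red rotary switch clockwise from off to low, let go of it so that it rests a moment in its low detent, and turn it on to high and leave it there. Leave the lid on and everything else on the bench where it is.

Things in the scene. Friction and masses are not known exactly. Their poses are not given: they have to be found in the camera images.
- lid: The pot's loose lid: white, ribbed edge, 96 mm across, 22 mm high, hollow below (4 mm top, skirt 18 mm deep, opening 86 mm wide at the bottom edge); on top a red round knob 28 mm across and 28 mm high, so 50 mm in all. Lies skirt down. Origin: centre of its bottom edge; z up through the knob. It weighs 60 to 110 g.
- lid_grip (a point): Point on the axis of the lid's red knob, 42 mm above the lid's bottom edge, 8 mm below the knob's top.
- shaker: The shaker: grey motor box 150 x 150 mm, 45 mm high, fixed to the bench, with a steel pot with a blue band standing clamped upright on its middle (three low steel clamps). Origin: centre of its underside on the bench.
- pot_rim (a point): Centre of the pot's open rim, 135 mm above the bench. Pot 80 mm across, narrowing to 72 mm in the top 6 mm. Four sprung catches stick out 9 mm below the rim: a lid merely laid on rests on them, its bottom edge about 5 mm below the rim. A push of about 10 to 15 N snaps it past them; its bottom edge is then 18 mm below the rim and the knob's top 32 mm above the rim.
- switch_box: Switch box: grey, 120 x 130 mm, 70 mm high with its yellow face on top, fixed to the bench. Dots on the face around the handle: one black (off), one green (low), two green (high). Origin: centre of its underside; x points from the centre towards the low mark; seen from above, off lies 75 degrees anticlockwise of it and high 75 degrees clockwise.
- switch_grip (a point): Grip point of the switch's red bar handle, on its vertical turning axis, 95 mm above the bench; x axis along the bar towards its white-marked pointer end. The bar is 72 mm long, 15 mm wide and 28 mm high (77 to 105 mm above the bench).
- switch (a joint): Angle of the switch handle in rad: 0 off, 1.309 low, 2.618 high (the end stop); grows clockwise seen from above. Sprung detents draw it to the nearest of the three; the humps to turn past lie near 0.65 and 1.96 and take about 0.15 to 0.25 N m.
- spare_lid: Bystander: a smaller lid for another jar, green, 68 mm across, 22 mm high, with a black knob 28 mm across and high. It may lie where the white lid could have been. Origin: centre of its underside.
- spatula: Bystander: glue spatula about 200 mm long lying on the bench, handle towards the robot. Origin: on its underside.
- brush_jar: Bystander: glass jar 72 mm across and 100 mm high holding brushes, about 190 mm high in all. Origin: centre of its underside.
- glue_tin: Bystander: closed tin with a blue label, 84 mm across, 110 mm high. Origin: centre of its underside.
- tape_roll: Bystander: yellow tape roll lying flat, 100 mm across, 48 mm high. Origin: centre of its underside.
- sanding_block: Bystander: cork sanding block 112 x 62 x 26 mm. Origin: centre of its underside.
Things that resemble listed ones, but are neither listed nor needed, are in the scene too. What is meant by the lid is not purple, and is the smaller of those in its own colour.

How it is judged:
On the way, in this order (a step that is already met when the one before it is completed fails the run):
1. the lid is seated level on the pot (z of lid in the frame of pot_rim below -0.0145 m and horizontal distance between lid and pot_rim below 0.006 m and angle between lid's own z axis and vertical below 0.06 rad), for 0.2 s.
2. the switch rests in its low detent, let go, with the lid seated (all of step 1 and value of joint switch between 1.109 and 1.509 rad and contact force between the fingers and switch_box below 0.3 N), for 0.2 s.
3. the switch is at high (value of joint switch between 2.468 and 2.768 rad), for 0.2 s.
At the end, for the whole second after the job is handed in: The white lid sits on the pot, snapped home: its bottom edge at least 14.5 mm below the rim, within 6 mm of centred and tilted under 0.06 rad; the switch is within 0.15 rad of high (2.618); the lid is at rest; and everything is let go (all of step 1 and all of step 3 and linear speed of lid below 0.02 m/s); the robot touches nothing.
It fails at once if the switch is turned away from off while the lid is not seated (value of joint switch above 0.6 rad and not (z of lid in the frame of pot_rim below -0.0145 m and horizontal distance between lid and pot_rim below 0.006 m and angle between lid's own z axis and vertical below 0.06 rad)).
It fails at once if a bystander (spare lid, spatula, brush jar, tin, tape roll, sanding block) is moved by more than 4 cm or tipped over (distance of any of spare_lid, brush_jar, glue_tin, spatula, tape_roll, sanding_block from where it was at the start of the episode above 0.04 m or angle between any of spare_lid, brush_jar, glue_tin, spatula, tape_roll, sanding_block's own z axis and vertical above 0.5 rad).
It fails at once if the lid is dropped or thrown (falls freely faster than 0.7 m/s) (linear speed of lid above 0.7 m/s and contact force between the fingers and lid below 0.05 N).
It also fails if it takes over 72 s, if anything falls off the work surface, if the arm or the gripper's body presses on something with over 40 N, if the wrist force passes 120 N, or if a joint passes its speed limit or range.

ROBOT

A 7-joint arm with a two-finger parallel gripper is mounted at the origin on the work surface. World frame = base frame: x ahead of the robot, y to its left, z up, the work surface at z = 0. Lengths are in m, angles in rad, forces in N, time in s.
With the tool pointing down it reaches from about 0.35 to 0.9 m from the base axis. Payload 19.9 kg.
Tool frame: the origin (TCP) lies between the finger pads; the fingertips stand 11 mm ahead of it and the grasp point (between the pads) lies 8 mm behind it; z points along the fingers, y is the line along which they close (so a half turn about z gives the same grasp; the last joint's range is limited). The gripper opens to 94 mm and grips with 3 to 60 N. Pads are 16 mm wide; open, the fingers measure 119 mm over their backs; the gripper's body (75 mm by 177 mm) begins 78 mm behind the grasp point.
Start: joints at [-1.244, 0.417, -0.01, 1.614, 0.005, 1.111, -0.053], TCP at [0.225, 0.583, 0.216] pointing down, gripper open.
Joint ranges: [-2.81, 2.81], [-0.39, 2.02], [-1.27, 1.25], [0.06, 2.57], [-1.19, 4.33], [0.19, 2], [-2.82, 2.82]. Speed limits (rad/s): [1.89, 1.89, 2.39, 2.39, 3.01, 3.01, 3.01].

INTERFACE

Orientations are given as [roll, pitch, yaw] about the fixed x, y, z axes, in that order (R = Rz(yaw) Ry(pitch) Rx(roll)).
In Python, from workcell import read_state, get_image, get_calibration, order gives the robot as it stands. The module is installed in compiled form; this text tells all that it offers.
- The arm moves only by the tool move_arm, never from a script. Its argument "motion" is a list of rows, each a list of 7 numbers: the shift along the tool's x, y, z in units of 0.15 m (1.0 is 0.15 m), then the turn, a rotation vector about the tool's x, y, z in units of 0.5 rad (1.0 is 0.5 rad), then the opening, from -1 (shut) to 1 (fully open). In form: [[x, y, z, rx, ry, rz, gripper], ...]. A call has 1 to 12 rows; each row shifts and turns the commanded pose from where the row before left it, along the tool's axes as they then stand; what a row does not reach is not made up. A row lasts 1/12 s, in which the tool goes at most 41.7 mm and 7.16 degrees, less where a joint would pass 70% of its speed; a pose out of reach is approached as far as the arm can. A call with a number of a shift or a turn outside -1 to 1 is refused whole. A call with a gripper value outside its range is refused whole. The fingers move at their own pace and stop on an object; the grip force is fixed at half the most. Time passes only in rows, so rows that do not move let the fingers close. It gives the time, the measured TCP pose, the force, the opening and the grip force at its end, in the units of the state.
- read_state(): the state, without advancing time (a new reading comes with each control period).
- get_image(name): name is "scene" or "side" or "wrist"; returns (picture, depth): 384x512x3 uint8, red, green, blue; 384x512 float32, m along the optical axis (not along the pixel's ray), 0 where there is no reading.
- get_calibration(name): a dict with "intrinsics" (3x3 intrinsics, pixels), "R" (3x3) and "t" (3): a world point X has camera coordinates R X + t; the wrist camera has in their place "mount" (4x4, takes a point from camera to tool coordinates, whose origin is the TCP and whose axes are the flange's). Camera axes: x right, y down, z forward; pixel columns grow to the right and rows downward; lengths in m; the calibration is good to about 2 mm. A picture is of the moment at which its call begins: read the wrist's pose just before it. get_calibration takes no time and is no camera call.
- order.close_job(): hands the job in; it is judged then, once.
The state is a dict: "time": time; "qpos": joint angles; "qd": joint speeds; "joint_torque": joint torques, N m; "tool_pos": TCP position; "orientation": TCP orientation; "force": force on the tool from outside, world axes, zero at the start; "torque": the same for the moment, N m; "width": finger opening in m; "finger_force": force on a finger pad.
Only numpy, scipy, OpenCV 4.12 (cv2) and the standard library are available. Lean on these libraries where they do the work, as an engineer would, in place of code of your own. Each camera call takes 0.05 s, during which the arm holds its last target. There are 200 camera calls.

## Working session

There is one attempt and no reset: what is moved stays moved. The work goes in short steps, Python scripts to look and compute and a tool call to move; the robot and the scene stay as the last step left them, time stands still between calls to the robot, and variables do not carry over. Pictures are saved under pics/ and viewed, at most 10 in all, crops included, and the job is handed in when it is done.

Besides the shell and the picture viewer there is one more tool, called after "Request:" as name(argument=value, ...), one argument or row to a line, values as JSON. move_arm: Moves the arm, as the interface text tells. Its arguments: {"type":"object","properties":{"motion":{"type":"array","items":{"type":"array","items":{"type":"number","minimum":-1,"maximum":1}}}},"required":["motion"]}

```bash
mkdir -p pics; cat > h.py <<'E'
import numpy as np, cv2, pickle
from workcell import *
from scipy.spatial.transform import Rotation as Ro
def cam(name):
    s=read_state(); im,d=get_image(name); c=get_calibration(name)
    K=np.array(c["intrinsics"])
    if "R" in c:
        R=np.array(c["R"]);t=np.array(c["t"]); R_wc=R.T; p=-R.T@t
    else:
        M=np.array(c["mount"]); Rt=Ro.from_euler('xyz',s["orientation"]).as_matrix()
        R_wc=Rt@M[:3,:3]; p=Rt@M[:3,3]+np.array(s["tool_pos"])
    return im,d,K,R_wc,p
def cloud(d,K,R,p):
    v,u=np.mgrid[:d.shape[0],:d.shape[1]]
    r=np.stack([(u-K[0,2])/K[0,0],(v-K[1,2])/K[1,1],np.ones_like(d)],-1)*d[...,None]
    return r@R.T+p
def ray(u,v,K,R,p,z):
    r=R@np.array([(u-K[0,2])/K[0,0],(v-K[1,2])/K[1,1],1]); return p+r*(z-p[2])/r[2]
E
python3 - <<'E'
from h import *
out={}
for n in ("scene","side"):
    out[n]=cam(n); print(n,out[n][4])
pickle.dump(out,open("a.pkl","wb"))
v=np.hstack([cv2.cvtColor(out[n][0],cv2.COLOR_RGB2BGR) for n in out])
cv2.imwrite("pics/scene.png",cv2.cvtColor(out["scene"][0],cv2.COLOR_RGB2BGR)); cv2.imwrite("pics/side.png",cv2.cvtColor(out["side"][0],cv2.COLOR_RGB2BGR))
print(read_state())
E
```

```text
scene [ 0.98370153 -0.53153369  0.89196123]
side [ 0.09199301 -0.84782715  0.78187498]
{'time': 0.1, 'qpos': array([-1.24452865,  0.41795063, -0.01028894,  1.61412067,  0.00465911,
        1.1106758 , -0.05301256]), 'qd': array([ 0.00161768, -0.00166301, -0.00097662, -0.00113955,  0.00144414,
       -0.00013487, -0.00160882]), 'joint_torque': array([ 1.25355007e-03, -8.52563095e+01,  6.39142133e-01, -4.26696217e+01,
       -4.90564294e-02,  1.63553614e-02,  3.29934301e-05]), 'tool_pos': array([0.2245963 , 0.58289779, 0.21586238]), 'orientation': array([-3.14046356e+00,  5.60246148e-05,  2.77378943e+00]), 'force': array([ 0.2973401 , -0.87759363, -0.61894448]), 'torque': array([-0.02045005,  0.00020782, -0.0420076 ]), 'finger_force': 0.0, 'width': 0.09385653856790427}
```

View pics/scene.png

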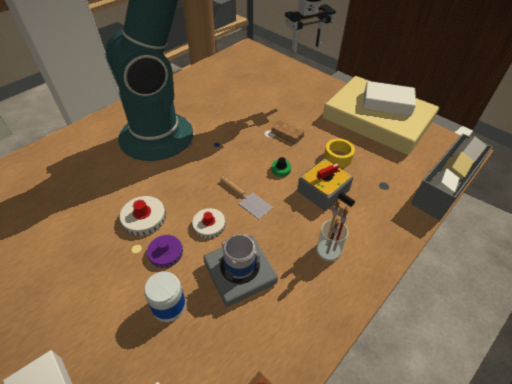

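View pics/side.png

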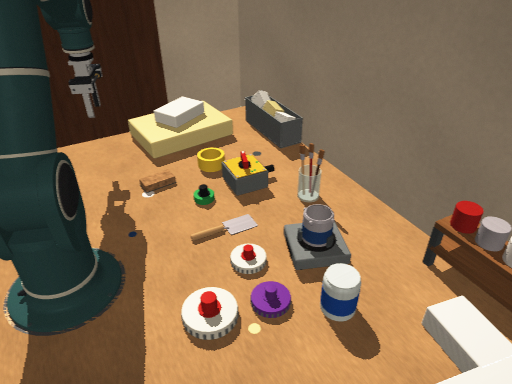

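The scene view shows these things that could be taken for the lid:
- small white lid with red knob at (209,222) in scene, (249,257) in side
- larger white lid at (142,215)
- purple lid at (165,250)
- green spare lid at (282,168)

I choose the small white one. The pot is at (240,256) and the switch at (327,175).

```bash
cat > m.py <<'E'
from h import *
o=pickle.load(open("a.pkl","rb"))
def circ(P):
    x,y=P[:,0],P[:,1]; A=np.c_[2*x,2*y,np.ones(len(x))]; s=np.linalg.lstsq(A,x*x+y*y,rcond=None)[0]
    return s[:2],np.sqrt(s[2]+s[0]**2+s[1]**2)
seeds={"scene":dict(lid=(209,222),big=(142,215),pot=(240,250),sw=(327,173)),"side":dict(lid=(249,257),big=(210,310),pot=(318,222),sw=(245,160))}
crops=[]
for n in o:
    im,d,K,R,p=o[n]; C=cloud(d,K,R,p); hsv=cv2.cvtColor(im,cv2.COLOR_RGB2HSV)
    red=((hsv[...,0]<8)|(hsv[...,0]>172))&(hsv[...,1]>150)&(hsv[...,2]>60)
    v,u=np.mgrid[:384,:512]
    for k,(a,b) in seeds[n].items():
        near=(abs(u-a)<35)&(abs(v-b)<35)&(d>0)
        c0=C[b-2:b+3,a-2:a+3].reshape(-1,3).mean(0)
        if k in("lid","big"):
            m=near&red; Q=C[m]; top=Q[Q[:,2]>np.percentile(Q[:,2],97)-.006]
            w=C[near&(hsv[...,1]<70)&(hsv[...,2]>110)&(C[...,2]>.012)&(C[...,2]<.04)]
            print(n,k,"knobtop",((top.max(0)+top.min(0))/2).round(4),len(top),"white ext",w.min(0).round(3),w.max(0).round(3))
        if k=="pot":
            Q=C[near&(C[...,2]>.128)&(C[...,2]<.142)]; Q=Q[np.linalg.norm(Q[:,:2]-np.median(Q[:,:2],0),axis=1)<.06]
            print(n,k,circ(Q),Q.min(0).round(3),Q.max(0).round(3),len(Q))
        if k=="sw":
            Q=C[near&red&(C[...,2]>.098)&(C[...,2]<.115)]
            r=cv2.minAreaRect((Q[:,:2]*1000).astype(np.float32)); print(n,k,"bar",Q.mean(0).round(4),r)
            for nm,mm in dict(green=(hsv[...,0]>38)&(hsv[...,0]<85)&(hsv[...,1]>90),black=(hsv[...,2]<60),white=(hsv[...,1]<60)&(hsv[...,2]>120),yel=(hsv[...,0]>20)&(hsv[...,0]<32)&(hsv[...,1]>150)).items():
                S=near&mm&(C[...,2]>.06)&(C[...,2]<.115)
                nn,L,st,ce=cv2.connectedComponentsWithStats(S.astype(np.uint8))
                for i in range(1,nn):
                    if st[i,4]>=2: print("  ",nm,st[i,4],ce[i].round(1),C[L==i].mean(0).round(4))
                if nm=="yel":
                    Y=C[S&(C[...,2]<.075)]; print("  face",cv2.minAreaRect((Y[:,:2]*1000).astype(np.float32)),Y[:,2].mean())
    a,b=seeds[n]["lid"];e,f=seeds[n]["sw"]
    g=[cv2.resize(im[y-28:y+28,x-34:x+34],(400,300),interpolation=2) for x,y in((a,b),(e,f))]
    crops.append(np.hstack(g))
cv2.imwrite("pics/crop.png",cv2.cvtColor(np.vstack(crops),cv2.COLOR_RGB2BGR))
E
python3 m.py
```

```text
scene lid knobtop [ 0.4505 -0.1454  0.0498] 53 white ext [ 0.401 -0.255  0.013] [ 0.497 -0.096  0.028]
scene big knobtop [ 0.2883 -0.2613  0.0668] 87 white ext [ 0.225 -0.325  0.013] [ 0.353 -0.198  0.035]
scene pot (array([ 0.62998319, -0.19652105]), np.float64(0.03687233616658426)) [ 0.591 -0.238  0.128] [ 0.67  -0.157  0.137] 230
scene sw bar [0.6177 0.1957 0.1034] ((617.7257080078125, 200.06874084472656), (71.0570297241211, 12.164800643920898), 72.64525604248047)
   green 3 [338.3 183.7] [0.6636 0.2021 0.07  ]
   green 3 [318.3 184.3] [0.6212 0.1566 0.0712]
   black 39 [327.8 177.5] [0.6275 0.1961 0.076 ]
   black 10 [301.8 180.7] [0.5706 0.1413 0.0619]
   black 27 [313.  188.2] [0.6149 0.1398 0.0625]
   black 13 [324.5 196.2] [0.6595 0.1373 0.0626]
   white 3 [335.  164.7] [0.6254 0.2286 0.1066]
   yel 630 [325.6 178.2] [0.6213 0.1948 0.0696]
  face ((616.00048828125, 203.19517517089844), (118.99579620361328, 108.07306671142578), 87.21585083007812) 0.06956510596827321
side lid knobtop [ 0.4453 -0.143   0.0485] 60 white ext [ 0.316 -0.235  0.012] [ 0.493 -0.096  0.032]
side big k
[... 504 characters left out ...]
 black 45 [275.9 128.3] [0.8482 0.3826 0.0724]
   black 19 [240.6 164.3] [0.6018 0.2018 0.0765]
   black 6 [248.8 163.7] [0.6293 0.1949 0.0745]
   black 2 [224.5 167.5] [0.5552 0.2318 0.062 ]
   black 2 [228.5 172.5] [0.5536 0.197  0.0616]
   white 4 [242.5 151.5] [0.6249 0.2315 0.1047]
   white 3 [223. 163.] [0.5624 0.2591 0.0633]
   white 4 [227.5 168.5] [0.5593 0.2164 0.0651]
   white 5 [232. 174.] [0.5578 0.1787 0.0646]
   white 2 [235.5 178. ] [0.557  0.1509 0.0649]
   yel 171 [254.4 164.5] [0.6472 0.189  0.0692]
   yel 228 [235.  166.6] [0.584  0.2093 0.0695]
  face ((618.0465698242188, 203.677001953125), (117.93307495117188, 126.90882873535156), 1.4518702030181885) 0.06930192047502694
```

View pics/crop.png

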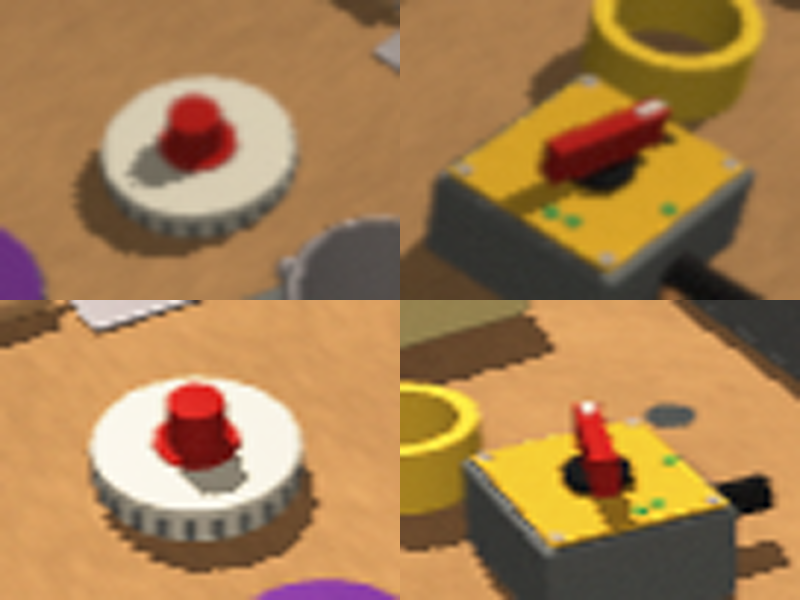

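The crops confirm the choice: the small white lid is about 96 mm across with the knob top at 50 mm (the big one is 125 mm and 67 mm). On the switch, the white pointer end is at a yaw of about 72° and the single green dot (low) at about −2°. Next I move over the lid.

Request:
move_arm(
  motion=[
    [-0.13,-0.166,-0.05,0,0,0,0.2],
    [-0.13,-0.166,-0.05,0,0,0,0.2],
    [-0.13,-0.166,-0.05,0,0,0,0.2],
    [-0.13,-0.166,-0.05,0,0,0,0.2],
    [-0.13,-0.166,-0.05,0,0,0,0.2],
    [-0.13,-0.166,-0.05,0,0,0,0.2],
    [-0.13,-0.166,-0.05,0,0,0,0.2],
    [-0.13,-0.166,-0.05,0,0,0,0.2],
    [-0.13,-0.166,-0.05,0,0,0,0.2],
    [-0.13,-0.166,-0.05,0,0,0,0.2],
    [-0.13,-0.166,-0.03,0,0,0,0.2],
    [-0.13,-0.166,-0.03,0,0,0,0.2],
  ],
)

```text
time: 1.1
tool_pos: [0.3357, 0.2187, 0.3007]
orientation: [3.141, -0.0, 2.774]
force: [0.4, 0.1, 0.2]
width: 0.0565
finger_force: 0.0
```

Request:
move_arm(
  motion=[
    [-0.13,-0.166,0,0,0,0,0.2],
    [-0.13,-0.166,0,0,0,0,0.2],
    [-0.13,-0.166,0,0,0,0,0.2],
    [-0.13,-0.166,0,0,0,0,0.2],
    [-0.13,-0.166,0,0,0,0,0.2],
    [-0.13,-0.166,0,0,0,0,0.2],
    [-0.13,-0.166,0,0,0,0,0.2],
    [-0.13,-0.166,0,0,0,0,0.2],
    [-0.13,-0.166,0,0,0,0,0.2],
    [-0.13,-0.166,0,0,0,0,0.2],
    [-0.13,-0.166,0,0,0,0,0.2],
    [-0.13,-0.166,0,0,0,0,0.2],
  ],
)

```text
time: 2.1
tool_pos: [0.4466, -0.1443, 0.3006]
orientation: [3.141, 0.0, 2.774]
force: [0.5, 1.1, -0.3]
width: 0.0561
finger_force: 0.0
```

```bash
cat > w.py <<'E'
from h import *
import sys
s=read_state(); print(s["time"],s["tool_pos"].round(4),s["orientation"].round(4),s["qpos"].round(2),s["force"].round(2))
o=cam("wrist"); pickle.dump(o,open("w.pkl","wb")); im,d,K,R,p=o
C=cloud(d,K,R,p); print("cam",p.round(3),"look",R[:,2].round(3))
hsv=cv2.cvtColor(im,cv2.COLOR_RGB2HSV)
red=((hsv[...,0]<8)|(hsv[...,0]>172))&(hsv[...,1]>150)&(hsv[...,2]>60)
n,L,st,ce=cv2.connectedComponentsWithStats(red.astype(np.uint8))
for i in range(1,n):
    if st[i,4]>100: 
        Q=C[(L==i)&(d>0)]; zt=np.percentile(Q[:,2],98); T=Q[Q[:,2]>zt-.005]
        mt=((L==i)&(d>0)&(C[...,2]>zt-.005)).astype(np.uint8)
        (u,v),r=cv2.minEnclosingCircle(np.argwhere(mt)[:,::-1].astype(np.float32))
        print("red",st[i,:5],"top",zt.round(4),"mid",((T.max(0)+T.min(0))/2).round(4),"size",np.ptp(T,axis=0).round(3),"ray",ray(u,v,K,R,p,zt).round(4))
cv2.imwrite(sys.argv[1],cv2.cvtColor(im,cv2.COLOR_RGB2BGR))
E
python3 w.py pics/w1.png
```

```text
2.1 [ 0.4466 -0.1443  0.3006] [3.1414e+00 4.0000e-04 2.7741e+00] [-0.5   0.06  0.78  1.9  -0.04  1.21  1.5 ] [ 0.46  1.1  -0.28]
cam [ 0.368 -0.115  0.469] look [ 0.267 -0.103 -0.958]
red [ 114   67   44   40 1272] top 0.0693 mid [ 0.2866 -0.2615  0.068 ] size [0.035 0.037 0.007] ray [ 0.287  -0.2601  0.0693]
red [247 152  24  24 453] top 0.0517 mid [ 0.4475 -0.144   0.0498] size [0.026 0.026 0.005] ray [ 0.4473 -0.144   0.0517]
```

View pics/w1.png

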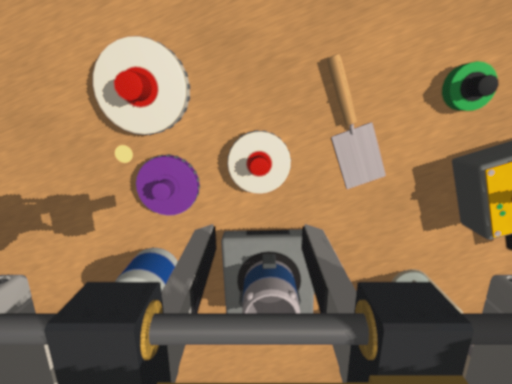

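The wrist view shows the lid's knob at (259,163), within 1 mm of the tool axis. I descend on it.

Request:
move_arm(
  motion=[
    [-0.005,0,0.17,0,0,0,0.2],
    [0,0,0.17,0,0,0,0.2],
    [0,0,0.17,0,0,0,0.2],
    [0,0,0.17,0,0,0,0.2],
    [0,0,0.17,0,0,0,0.2],
    [0,0,0.17,0,0,0,0.2],
    [0,0,0.17,0,0,0,0.2],
    [0,0,0.17,0,0,0,0.2],
    [0,0,0.17,0,0,0,0.2],
    [0,0,0.17,0,0,0,0.2],
    [0,0,0.04,0,0,0,0.2],
    [0,0,0.02,0,0,0,0.2],
  ],
)

```text
time: 3.15
tool_pos: [0.4464, -0.1431, 0.0356]
orientation: [-3.141, -0.002, 2.773]
force: [-0.6, -0.2, 0.2]
width: 0.0567
finger_force: 0.0
```

Request:
move_arm(
  motion=[
    [0,0,0,0,0,0,-0.5],
    [0,0,0,0,0,0,-1],
    [0,0,0,0,0,0,-1],
    [0,0,0,0,0,0,-1],
    [0,0,0,0,0,0,-1],
    [0,0,0,0,0,0,-1],
  ],
)

```text
time: 3.65
tool_pos: [0.4478, -0.1429, 0.0372]
orientation: [3.141, 0.001, 2.774]
force: [-1.2, 1.6, 10.7]
width: 0.0276
finger_force: 30.0
```

Request:
move_arm(
  motion=[
    [0,0,-0.05,0,0,0,-1],
    [0,0,-0.1,0,0,0,-1],
    [0,0,-0.2,0,0,0,-1],
    [0,0,-0.2,0,0,0,-1],
    [0,0,-0.2,0,0,0,-1],
    [0,0,-0.2,0,0,0,-1],
    [0,0,-0.2,0,0,0,-1],
    [0,0,-0.15,0,0,0,-1],
    [0,0,-0.1,0,0,0,-1],
    [0,0,0,0,0,0,-1],
  ],
)

```text
time: 4.48
tool_pos: [0.4482, -0.1434, 0.2496]
orientation: [3.14, 0.004, 2.774]
force: [0.1, -0.4, -0.4]
width: 0.0272
finger_force: 30.0
```

```bash
cat > pot.py <<'E'
from h import *
from scipy.optimize import least_squares
for f in ("old","now"):
    o=pickle.load(open("w.pkl","rb")) if f=="old" else cam("wrist")
    im,d,K,R,p=o; C=cloud(d,K,R,p)
    m=(d>0)&(C[...,2]>.131)&(C[...,2]<.139)&(np.linalg.norm(C[...,:2]-[.628,-.1965],axis=-1)<.05)
    Q=C[m]
    if len(Q)<20: print(f,len(Q)); continue
    s=least_squares(lambda q:np.hypot(Q[:,0]-q[0],Q[:,1]-q[1])-q[2],[.628,-.1965,.036],loss="soft_l1",f_scale=.001).x
    a=np.degrees(np.arctan2(Q[:,1]-s[1],Q[:,0]-s[0])); print(f,len(Q),s.round(4),np.histogram(a,12,(-180,180))[0], np.median(Q[:,2]))
    pickle.dump(o,open("w%s.pkl"%f,"wb"))
s=read_state(); print(s["tool_pos"],s["orientation"],s["force"],s["width"],s["finger_force"])
im2=cv2.cvtColor(im,cv2.COLOR_RGB2BGR); side=cv2.cvtColor(cam("side")[0],cv2.COLOR_RGB2BGR)
cv2.imwrite("pics/w2.png",np.hstack([cv2.resize(im2,(400,300)),cv2.resize(side[80:272,180:436],(400,300))]))
E
python3 pot.py
```

```text
old 369 [ 0.6294 -0.1967  0.0368] [77 53  0  0  0  0  0  0 19 71 72 77] 0.13369014314359934
now 218 [ 0.6283 -0.1964  0.0357] [ 0  0 28 46 40 41 53 10  0  0  0  0] 0.13463454466416075
[ 0.44765296 -0.14301898  0.24776064] [3.14006567e+00 2.32090096e-03 2.77402234e+00] [-1.28054176 -0.12565711 -1.81463372] 0.027101821415051422 29.999805092811584
```

View pics/w2.png

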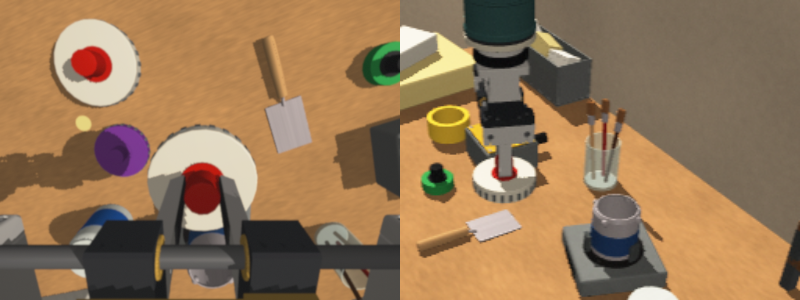

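The lid is held level. The pot rim centre measures about (0.6285, −0.1966). I carry the lid over it.

Request:
move_arm(
  motion=[
    [-0.07,0.006,0,0,0,0,-1],
    [-0.139,0.012,0,0,0,0,-1],
    [-0.139,0.012,0,0,0,0,-1],
    [-0.139,0.012,0,0,0,0,-1],
    [-0.139,0.012,0,0,0,0,-1],
    [-0.139,0.012,0,0,0,0,-1],
    [-0.139,0.012,0,0,0,0,-1],
    [-0.139,0.012,0,0,0,0,-1],
    [-0.139,0.012,0,0,0,0,-1],
    [-0.07,0.006,0,0,0,0,-1],
    [0,0,0,0,0,0,-1],
    [0,0,0,0,0,0,-1],
  ],
)

```text
time: 5.58
tool_pos: [0.6275, -0.1958, 0.2448]
orientation: [-3.14, -0.002, 2.773]
force: [-0.1, -0.4, -1.1]
width: 0.0272
finger_force: 30.0
```

```bash
cat > lidc.py <<'E'
from h import *
from scipy.optimize import least_squares
s=read_state(); tp=s["tool_pos"]; print(tp.round(4),s["orientation"].round(4),s["force"].round(1))
for n in ("scene","side","wrist"):
    im,d,K,R,p=cam(n); C=cloud(d,K,R,p); hsv=cv2.cvtColor(im,cv2.COLOR_RGB2HSV)
    zt=tp[2]-.0372+.022
    m=(d>0)&(hsv[...,1]<60)&(hsv[...,2]>120)&(abs(C[...,2]-zt)<.006)&(np.linalg.norm(C[...,:2]-tp[:2],axis=-1)<.07)
    Q=C[m]
    if len(Q)<50: print(n,len(Q)); continue
    c=cv2.minEnclosingCircle((Q[:,:2]*1000).astype(np.float32)); A=np.c_[Q[:,:2]-tp[:2],np.ones(len(Q))]; pl=np.linalg.lstsq(A,Q[:,2],rcond=None)[0]
    print(n,len(Q),"lid",c,"plane",pl.round(3))
    m=(d>0)&(C[...,2]>.131)&(C[...,2]<.139)&(np.linalg.norm(C[...,:2]-[.628,-.1965],axis=-1)<.05); Q=C[m]
    if len(Q)>40:
        print("  pot",len(Q),least_squares(lambda q:np.hypot(Q[:,0]-q[0],Q[:,1]-q[1])-.036,[.628,-.1965],loss="soft_l1",f_scale=.001).x.round(4))
E
python3 lidc.py
```

```text
[ 0.6275 -0.1958  0.2448] [-3.1403e+00 -2.3000e-03  2.7729e+00] [-0.1 -0.4 -1.1]
scene 710 lid ((627.9529418945312, -196.05982971191406), 48.401065826416016) plane [-0.01   0.001  0.229]
  pot 116 [ 0.6295 -0.196 ]
side 512 lid ((624.4248046875, -196.3332061767578), 48.32634353637695) plane [0.007 0.014 0.229]
  pot 109 [ 0.6268 -0.1962]
wrist 8640 lid ((626.2938232421875, -195.8723907470703), 48.472816467285156) plane [ 0.002 -0.003  0.231]
  pot 86 [ 0.6269 -0.1972]
```

Request:
move_arm(
  motion=[
    [-0.012,0.005,0.08,0,0,0,-1],
    [0,0,0.1,0,0,0,-1],
    [0,0,0.1,0,0,0,-1],
    [0,0,0.1,0,0,0,-1],
    [0,0,0.06,0,0,0,-1],
    [0,0,0.04,0,0,0,-1],
    [0,0,0.02,0,0,0,-1],
    [0,0,0.02,0,0,0,-1],
    [0,0,0,0,0,0,-1],
  ],
)

```text
time: 6.48
tool_pos: [0.6302, -0.1954, 0.1684]
orientation: [-3.142, 0.0, 2.774]
force: [0.2, 0.8, -0.3]
width: 0.0276
finger_force: 30.0
```

Request:
move_arm(
  motion=[
    [0,0,0.015,0,0,0,-1],
    [0,0,0.015,0,0,0,-1],
    [0,0,0.015,0,0,0,-1],
    [0,0,0.01,0,0,0,-1],
    [0,0,0,0,0,0,-1],
  ],
)

```text
time: 6.9
tool_pos: [0.6303, -0.1955, 0.1604]
orientation: [-3.141, 0.0, 2.774]
force: [0.7, -1.8, -2.3]
width: 0.0273
finger_force: 30.0
```

Request:
move_arm(
  motion=[
    [0,0,0.015,0,0,0,-1],
    [0,0,0.015,0,0,0,-1],
    [0,0,0.01,0,0,0,-1],
    [0,0,0,0,0,0,-1],
  ],
)

```text
time: 7.23
tool_pos: [0.63, -0.1954, 0.1542]
orientation: [-3.141, -0.001, 2.774]
force: [-4.8, -0.3, 4.0]
width: 0.0273
finger_force: 30.0
```

Request:
move_arm(
  motion=[
    [0,0,0.01,0,0,0,-1],
    [0,0,0.01,0,0,0,-1],
    [0,0,0,0,0,0,-1],
  ],
)

```text
time: 7.48
tool_pos: [0.6305, -0.1957, 0.1535]
orientation: [3.141, 0.001, 2.774]
force: [-13.2, 4.3, 29.9]
width: 0.0275
finger_force: 30.0
```

Height 0.1535 with 30 N of reaction means the lid has bottomed out. I let go, rise and check.

Request:
move_arm(
  motion=[
    [0,0,-0.015,0,0,0,-1],
    [0,0,0,0,0,0,0.2],
    [0,0,0,0,0,0,0.2],
    [0,0,0,0,0,0,0.2],
    [0,0,0,0,0,0,0.2],
    [0,0,-0.1,0,0,0,0.2],
    [0,0,-0.2,0,0,0,0.2],
    [0,0,-0.2,0,0,0,0.2],
    [0,0,-0.2,0,0,0,0.2],
    [0,0,-0.2,0,0,0,0.2],
    [0,0,-0.1,0,0,0,0.2],
    [0,0,0,0,0,0,0.2],
  ],
)

```text
time: 8.48
tool_pos: [0.6313, -0.196, 0.3071]
orientation: [3.141, 0.005, 2.774]
force: [0.2, 0.9, -0.8]
width: 0.0565
finger_force: 0.0
```

```bash
cat > seat.py <<'E'
from h import *
fr=[]
for n in ("scene","side","wrist"):
    im,d,K,R,p=cam(n); C=cloud(d,K,R,p); hsv=cv2.cvtColor(im,cv2.COLOR_RGB2HSV); c0=np.array([.629,-.1965])
    nr=(d>0)&(np.linalg.norm(C[...,:2]-c0,axis=-1)<.055)
    Q=C[nr&(hsv[...,1]<60)&(hsv[...,2]>110)&(C[...,2]>.132)&(C[...,2]<.165)]
    k=(((hsv[...,0]<8)|(hsv[...,0]>172))&(hsv[...,1]>150))&nr&(C[...,2]>.13)
    print(n,len(Q),"knob top",np.percentile(C[k][:,2],97).round(4))
    T=Q[abs(Q[:,2]-np.percentile(Q[:,2],80))<.004]; T=T
    pl=np.linalg.lstsq(np.c_[T[:,:2]-c0,np.ones(len(T))],T[:,2],rcond=None)[0]
    print("  plane",pl.round(4),"circle",cv2.minEnclosingCircle((T[:,:2]*1000).astype(np.float32)))
    if n=="scene":
        fr.append(cv2.resize(im[205:310,185:325],(400,300)))
        S=C[(d>0)&(C[...,2]>.03)&(C[...,2]<.052)&(np.linalg.norm(C[...,:2]-c0,axis=-1)<.12)]
        print("  shaker",cv2.minAreaRect((S[:,:2]*1000).astype(np.float32)))
    if n=="side": fr.append(cv2.resize(im[170:275,250:390],(400,300)))
    if n!="wrist":
        for nm,z0,z1,cx,cy in (("brush",.085,.2,.78,.05),):
            J=C[(d>0)&(C[...,2]>z0)&(C[...,2]<z1)&(C[...,0]>.7)&(C[...,0]<.95)&(C[...,1]>-.1)&(C[...,1]<.25)]; print("  brush",len(J),np.percentile(J,[2,98],axis=0).round(3))
cv2.imwrite("pics/seat.png",cv2.cvtColor(np.hstack(fr),cv2.COLOR_RGB2BGR))
E
python3 seat.py
```

```text
scene 804 knob top 0.168
  plane [-0.0019 -0.0006  0.1387] circle ((630.4899291992188, -195.6610870361328), 48.041683197021484)
  shaker ((630.21923828125, -196.24356079101562), (150.36216735839844, 150.4632568359375), 70.14376831054688)
  brush 509 [[ 0.728 -0.008  0.086]
 [ 0.795  0.061  0.186]]
side 509 knob top 0.1676
  plane [0.0006 0.0034 0.1383] circle ((628.2950439453125, -194.40716552734375), 50.437843322753906)
  brush 463 [[ 0.725 -0.007  0.086]
 [ 0.791  0.061  0.184]]
wrist 4175 knob top 0.1684
  plane [-0.0008 -0.0011  0.1392] circle ((629.5554809570312, -196.227783203125), 47.8695068359375)
```

View pics/seat.png

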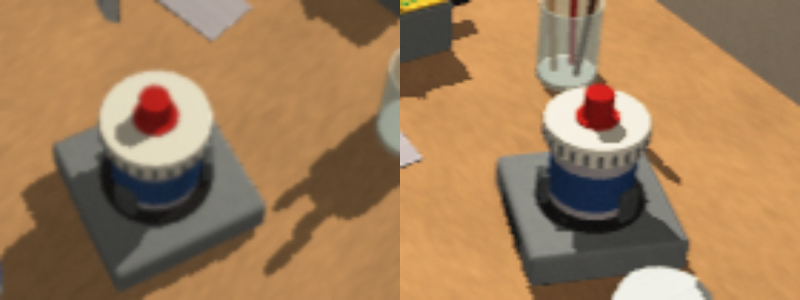

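The lid is seated: knob top 0.168, which is 33 mm above the rim, level, and centred within 2 mm. Now I go to the switch.

Request:
move_arm(
  motion=[
    [0.087,0.202,0,0,0,0,0.2],
    [0.087,0.202,0,0,0,0,0.2],
    [0.087,0.202,0,0,0,0,0.2],
    [0.087,0.202,0,0,0,0,0.2],
    [0.087,0.202,0,0,0,0,0.2],
    [0.087,0.202,0,0,0,0,0.2],
    [0.087,0.202,0,0,0,0,0.2],
    [0.087,0.202,0,0,0,0,0.2],
    [0.087,0.202,0,0,0,0,0.2],
    [0.087,0.202,0,0,0,0,0.2],
    [0.087,0.202,0,0,0,0,0.2],
    [0.087,0.202,0,0,0,0,0.2],
  ],
)

```text
time: 9.63
tool_pos: [0.6141, 0.202, 0.302]
orientation: [-3.14, -0.001, 2.774]
force: [0.1, -1.0, 0.6]
width: 0.0564
finger_force: 0.0
```

Request:
move_arm(
  motion=[
    [0,0,0,0,0,-0.24,0.2],
    [0,0,0,0,0,-0.24,0.2],
    [0,0,0,0,0,-0.24,0.2],
    [0,0,0,0,0,-0.24,0.2],
    [0,0,0,0,0,-0.24,0.2],
    [0,0,0,0,0,-0.24,0.2],
    [0,0,0,0,0,-0.24,0.2],
    [0,0,0,0,0,-0.24,0.2],
    [0,0,0,0,0,-0.24,0.2],
    [0,0,0,0,0,-0.24,0.2],
    [0,0,0,0,0,-0.24,0.2],
    [0,0,0,0,0,-0.24,0.2],
  ],
)

```text
time: 10.63
tool_pos: [0.6144, 0.2003, 0.3018]
orientation: [3.14, -0.002, -2.063]
force: [-0.5, -0.1, -0.3]
width: 0.0563
finger_force: 0.0
```

```bash
cat > sw.py <<'E'
from h import *
s=read_state(); tp=s["tool_pos"]; print(s["time"],tp.round(4),s["orientation"].round(4),s["qpos"].round(2),s["force"].round(1))
for n in ("wrist","scene","side"):
    im,d,K,R,p=cam(n); C=cloud(d,K,R,p); hsv=cv2.cvtColor(im,cv2.COLOR_RGB2HSV)
    red=((hsv[...,0]<8)|(hsv[...,0]>172))&(hsv[...,1]>150)&(hsv[...,2]>60)
    nr=(d>0)&(np.linalg.norm(C[...,:2]-[.617,.201],axis=-1)<.05)
    wh=nr&(hsv[...,1]<60)&(hsv[...,2]>120)&(C[...,2]>.096)&(C[...,2]<.112)
    Q=C[nr&(red|wh)&(C[...,2]>.1)&(C[...,2]<.112)]
    if len(Q)<10: print(n,len(Q)); continue
    r=cv2.minAreaRect((Q[:,:2]*1000).astype(np.float32)); w=C[wh].mean(0) if wh.any() else np.zeros(3)
    c=np.array(r[0])/1000; print(n,len(Q),np.array(r[0]).round(1),np.array(r[1]).round(1),round(r[2],1),"ptr yaw",np.degrees(np.arctan2(*(w[:2]-c)[::-1])).round(1),wh.sum(),"z",Q[:,2].mean().round(4))
    if n=="wrist": cv2.imwrite("pics/sw.png",cv2.cvtColor(im,cv2.COLOR_RGB2BGR))
E
python3 sw.py
```

```text
10.6333 [0.6144 0.2003 0.3018] [ 3.1401e+00 -1.8000e-03 -2.0633e+00] [-0.65  0.42  0.4   1.46 -0.16  1.3   2.42] [-0.5 -0.1 -0.3]
wrist 558 [615.8 202.6] [72. 15.] 72.6 ptr yaw 72.3 36 z 0.1052
scene 68 [617.9 201.1] [68.3 14.3] 71.8 ptr yaw 74.7 3 z 0.1041
side 49 [612.6 201.1] [74.8 13.9] 71.9 ptr yaw 68.8 3 z 0.1041
```

Request:
move_arm(
  motion=[
    [0,0,0,0,0,-0.19,0.2],
    [0,0,0,0,0,-0.18,0.2],
    [-0.013,-0.005,0.08,0,0,0,0.2],
    [0,0,0.17,0,0,0,0.2],
    [0,0,0.2,0,0,0,0.2],
    [0,0,0.2,0,0,0,0.2],
    [0,0,0.2,0,0,0,0.2],
    [0,0,0.2,0,0,0,0.2],
    [0,0,0.2,0,0,0,0.2],
    [0,0,0.1,0,0,0,0.2],
    [0,0,0.05,0,0,0,0.2],
    [0,0,0.02,0,0,0,0.2],
  ],
)

```text
time: 11.78
tool_pos: [0.6153, 0.2015, 0.0885]
orientation: [3.14, -0.002, -1.889]
force: [-0.5, 0.8, 1.3]
width: 0.0566
finger_force: 0.0
```

Request:
move_arm(
  motion=[
    [0,0,0,0,0,0,-0.5],
    [0,0,0,0,0,0,-1],
    [0,0,0,0,0,0,-1],
    [0,0,0,0,0,0,-1],
    [0,0,0,0,0,0,-1],
    [0,0,0,0,0,0,-1],
    [0,0,0,0,0,0,-1],
  ],
)

```text
time: 12.37
tool_pos: [0.6159, 0.2021, 0.0907]
orientation: [3.141, 0.0, -1.884]
force: [-0.9, -1.9, 10.6]
width: 0.0148
finger_force: 30.0
```

Request:
move_arm(
  motion=[
    [0,0,0,0,0,0.218,-1],
    [0,0,0,0,0,0.218,-1],
    [0,0,0,0,0,0.218,-1],
    [0,0,0,0,0,0.218,-1],
    [0,0,0,0,0,0.218,-1],
    [0,0,0,0,0,0.218,-1],
    [0,0,0,0,0,0.218,-1],
    [0,0,0,0,0,0.218,-1],
    [0,0,0,0,0,0.218,-1],
    [0,0,0,0,0,0.218,-1],
    [0,0,0,0,0,0.218,-1],
    [0,0,0,0,0,0.218,-1],
  ],
)

```text
time: 13.37
tool_pos: [0.6151, 0.2034, 0.0907]
orientation: [3.14, -0.002, 3.087]
force: [-11.3, 5.6, 10.9]
width: 0.0149
finger_force: 30.0
```

Request:
move_arm(
  motion=[
    [0,0,0,0,0,0,0.2],
    [0,0,0,0,0,0,0.2],
    [0,0,0,0,0,0,0.2],
    [0,0,0,0,0,0,0.2],
    [0,0,0,0,0,0,0.2],
    [0,0,0,0,0,0,0.2],
    [0,0,0,0,0,0,0.2],
    [0,0,0,0,0,0,0.2],
    [0,0,0,0,0,0,0.2],
    [0,0,0,0,0,0,0.2],
  ],
)

```text
time: 14.2
tool_pos: [0.6162, 0.2018, 0.0905]
orientation: [-3.142, 0.0, 3.091]
force: [0.6, -0.4, 0.5]
width: 0.0566
finger_force: 0.0
```

```bash
python3 sw.py
```

```text
14.2 [0.6162 0.2018 0.0905] [-3.1415  0.      3.0909] [-0.8   0.68  0.63  1.67 -0.47  0.95  1.52] [ 0.6 -0.4  0.5]
wrist 2664 [616.3 217.9] [45.2 72. ] 87.2 ptr yaw -31.7 179 z 0.1052
scene 38 [632.5 200.7] [15.6 39.4] 87.4 ptr yaw -162.4 0 z 0.1039
side 47 [606.8 192.4] [53.5 58.5] 53.0 ptr yaw -78.5 20 z 0.1047
```

The bar lies at −2.8°, in the low detent, with the fingers clear. I regrip and turn to high.

Request:
move_arm(
  motion=[
    [0,0,0,0,0,0,-0.5],
    [0,0,0,0,0,0,-1],
    [0,0,0,0,0,0,-1],
    [0,0,0,0,0,0,-1],
    [0,0,0,0,0,0,-1],
    [0,0,0,0,0,0,-1],
  ],
)

```text
time: 14.85
tool_pos: [0.6162, 0.2019, 0.0905]
orientation: [-3.141, 0.0, 3.091]
force: [-0.1, 0.0, 0.0]
width: 0.0198
finger_force: 0.0
```

Request:
move_arm(
  motion=[
    [0,0,0,0,0,0.216,-1],
    [0,0,0,0,0,0.216,-1],
    [0,0,0,0,0,0.216,-1],
    [0,0,0,0,0,0.216,-1],
    [0,0,0,0,0,0.216,-1],
    [0,0,0,0,0,0.216,-1],
    [0,0,0,0,0,0.216,-1],
    [0,0,0,0,0,0.216,-1],
    [0,0,0,0,0,0.216,-1],
    [0,0,0,0,0,0.216,-1],
    [0,0,0,0,0,0.216,-1],
    [0,0,0,0,0,0.216,-1],
  ],
)

```text
time: 15.85
tool_pos: [0.6163, 0.2034, 0.0905]
orientation: [3.141, -0.001, 1.791]
force: [1.6, 6.8, -4.1]
width: 0.0147
finger_force: 30.0
```

Request:
move_arm(
  motion=[
    [0,0,0,0,0,0,0.2],
    [0,0,0,0,0,0,0.2],
    [0,0,0,0,0,0,0.2],
    [0,0,0,0,0,0,0.2],
    [0,0,0,0,0,0,0.2],
    [0,0,-0.1,0,0,0,0.2],
    [0,0,-0.2,0,0,0,0.2],
    [0,0,-0.2,0,0,0,0.2],
    [0,0,-0.2,0,0,0,0.2],
    [0,0,-0.2,0,0,0,0.2],
    [0,0,-0.2,0,0,0,0.2],
    [0,0,0,0,0,0,0.2],
  ],
)

```text
time: 16.85
tool_pos: [0.6181, 0.2012, 0.2622]
orientation: [3.135, -0.001, 1.795]
force: [0.4, -0.8, 0.4]
width: 0.0559
finger_force: 0.0
```

```bash
python3 sw.py; python3 seat.py
```

```text
16.85 [0.6181 0.2012 0.2622] [ 3.1346e+00 -7.0000e-04  1.7946e+00] [-1.05  0.63  1.07  1.52 -0.57  1.31  0.3 ] [ 0.4 -0.8  0.4]
wrist 714 [616.  203.6] [14.8 70. ] 12.5 ptr yaw -78.5 49 z 0.1052
scene 66 [618.  202.1] [15.2 70.4] 8.9 ptr yaw -78.7 1 z 0.1042
side 56 [613.7 200.4] [18.3 74.1] 7.7 ptr yaw -75.2 2 z 0.1035
scene 773 knob top 0.1683
  plane [1.000e-04 3.000e-03 1.386e-01] circle ((630.4732055664062, -195.61312866210938), 47.956077575683594)
  shaker ((630.4444580078125, -196.3158416748047), (150.2638702392578, 149.454345703125), 70.29142761230469)
  brush 512 [[ 0.728 -0.008  0.086]
 [ 0.795  0.061  0.187]]
side 503 knob top 0.1677
  plane [0.0022 0.0023 0.1382] circle ((627.3121948242188, -196.1670684814453), 48.557655334472656)
  brush 485 [[ 0.724 -0.008  0.086]
 [ 0.79   0.062  0.185]]Traceback (most recent call last):
  File "seat.py", line 8, in <module>
    print(n,len(Q),"knob top",np.percentile(C[k][:,2],97).round(4))
                              ~~~~~~~~~~~~~^^^^^^^^^^^^^^
    return _quantile_unchecked(
        a, q, axis, out, overwrite_input, method, keepdims, weights)
    return _ureduce(a,
                    func=_quantile_ureduce_func,
    ...<5 lines>...
                    overwrite_input=overwrite_input,
                    method=method)
    r = func(a, **kwargs)
    result = _quantile(arr,
                       quantiles=q,
    ...<2 lines>...
                       out=out,
                       weights=wgt)
    slices_having_nans = np.isnan(arr[-1, ...])
                                  ~~~^^^^^^^^^
IndexError: index -1 is out of bounds for axis 0 with size 0
```

View pics/sw.png

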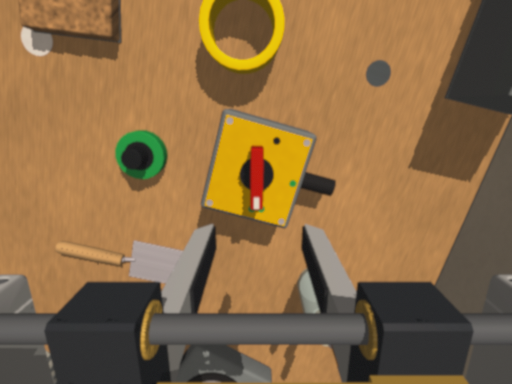

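The view shows the pointer at (256,203), yaw −78°, about 150° clockwise of where it started, so the switch is at high. The lid is still seated and the fingers are clear.

```bash
python3 -c "
from workcell import order
print(order.close_job())"
```

```text
the job is handed in; nothing more can be done
None
```

I set the white lid on the pot and snapped it home level, turned the switch from off to low, let it rest there, then turned it on to high; the job is handed in, but the interface returned no verdict.

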